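# Find the empty bay by its rocking panel and push it open

## Task

Three of the four bays under the blue panels of the white supply case are packed full, and one is empty and needs refilling. With the gripper shut, press on one half of each panel in turn, without forcing it, until you find the one that rocks, then push that panel down to its stop so that it stays open, and draw back. Do not pick up or disturb the bottles, the tape or the marker around the case.

Things in the scene. Friction and masses are not known exactly. Their poses are not given: they have to be found in the camera images.
- case: White case fixed on the table, 136 (x) x 332 (y) x 62 mm high; origin at centre of underside, x axis away from its front, z up. Four bays along y at 80 mm pitch, each 112 (x) x 70 (y) mm, 53 deep, under four identical blue panels flush with the top. Three hold packs reaching just under the panel, one only a flat sheet; which one changes from run to run and cannot be seen.
- panel_1_mid (a point): Centre of the top of blue panel 1, +120 mm along the case's y, 62 mm up (panel 1 at the +y end). Panel 110 (case x) x 68 (y) x 4 mm, axes as the case's while shut, black strips 24 to 42 mm either side of the middle. It pivots like a seesaw on an axle along y under this point, so a press here moves nothing: press a half, about 33 mm in front of or behind the middle.
- panel_1 (a joint): Tilt of panel 1, rad: 0 shut, positive when its front half (case -x) is down and its back half up, negative the other way. Over the empty bay it turns with slight friction (about 1 N on a half), stays where it is left, and has stops at +0.7 and -0.7. Over a full bay it gives less than 0.1 and then bears firmly.
- panel_2_mid (a point): Centre of the top of blue panel 2, +40 mm along the case's y, 62 mm up (panel 1 at the +y end). Panel 110 (case x) x 68 (y) x 4 mm, axes as the case's while shut, black strips 24 to 42 mm either side of the middle. It pivots like a seesaw on an axle along y under this point, so a press here moves nothing: press a half, about 33 mm in front of or behind the middle.
- panel_2 (a joint): Tilt of panel 2, rad: 0 shut, positive when its front half (case -x) is down and its back half up, negative the other way. Over the empty bay it turns with slight friction (about 1 N on a half), stays where it is left, and has stops at +0.7 and -0.7. Over a full bay it gives less than 0.1 and then bears firmly.
- panel_3_mid (a point): Centre of the top of blue panel 3, -40 mm along the case's y, 62 mm up (panel 1 at the +y end). Panel 110 (case x) x 68 (y) x 4 mm, axes as the case's while shut, black strips 24 to 42 mm either side of the middle. It pivots like a seesaw on an axle along y under this point, so a press here moves nothing: press a half, about 33 mm in front of or behind the middle.
- panel_3 (a joint): Tilt of panel 3, rad: 0 shut, positive when its front half (case -x) is down and its back half up, negative the other way. Over the empty bay it turns with slight friction (about 1 N on a half), stays where it is left, and has stops at +0.7 and -0.7. Over a full bay it gives less than 0.1 and then bears firmly.
- panel_4_mid (a point): Centre of the top of blue panel 4, -120 mm along the case's y, 62 mm up (panel 1 at the +y end). Panel 110 (case x) x 68 (y) x 4 mm, axes as the case's while shut, black strips 24 to 42 mm either side of the middle. It pivots like a seesaw on an axle along y under this point, so a press here moves nothing: press a half, about 33 mm in front of or behind the middle.
- panel_4 (a joint): Tilt of panel 4, rad: 0 shut, positive when its front half (case -x) is down and its back half up, negative the other way. Over the empty bay it turns with slight friction (about 1 N on a half), stays where it is left, and has stops at +0.7 and -0.7. Over a full bay it gives less than 0.1 and then bears firmly.
- diluent_bottle_mid (a point): Centre of a loose standing small clear bottle with a blue cap, 33 mm across, 58 mm high; behind the case. Leave alone.
- tape_mid (a point): Centre of a loose roll of paper tape lying flat, 61 mm across, 25 mm high; behind the case. Leave alone.
- marker_mid (a point): Centre of a loose violet felt marker lying in front of the case, 137 mm long along its own y, 12 mm wide, 14 mm high. Leave alone.
- spray_mid (a point): Point 45 mm up the axis of a loose standing spray bottle, 36 mm across, 120 mm high; behind the case. Leave alone.

How it is judged:
By the outcome, as a careful person would: the job done as asked, in the order asked, and still so for the second after the job is handed in, with the robot touching nothing.
It also fails if it takes over 45 s, if anything falls off the work surface, if the arm or the gripper's body presses on something with over 40 N, if the wrist force passes 120 N, or if a joint passes its speed limit or range.

## Robot

A 6-joint arm with a two-finger parallel gripper is mounted at the origin on a cart in front of the work surface, level with it; the furniture and walls round the work are solid. World frame = base frame: x ahead of the robot, y to its left, z up, the work surface at z = 0. Lengths are in mm, angles in rad, forces in N, time in s.
With the tool pointing down it reaches from about 400 to 925 mm from the base axis. Payload 12.5 kg.
Tool frame: the origin (TCP) lies where the fingers leave the gripper's body, on its centre line; the fingertips stand 78 mm ahead of it and the grasp point (between the pads) lies 59 mm ahead of it (arm.grip_point_offset is the distance from the TCP to the grasp point, in mm); z points along the fingers, y is the direction in which the jaws open and shut (so a half turn about z gives the same grasp; the last joint's range is limited). The gripper opens to 95 mm and grips with 3 to 60 N. Pads are 20 mm wide; open, the fingers measure 119 mm over their backs; the gripper's body (75 mm by 180 mm) begins 59 mm behind the grasp point.
Start: joints at [1.09, 0.491, 1.559, -0, 1.092, -0.106], TCP at [228.786, 581.631, 292.261] pointing down, gripper open.
Joint ranges: [-3.1, 3.1], [-0.84, 2.19], [0.05, 2.79], [-1.13, 4.28], [0.06, 2.93], [-2.69, 2.69]. Speed limits (rad/s): [2.22, 2.22, 2.79, 3.14, 3.14, 3.14].

## Interface

Orientations are given as [roll, pitch, yaw] about the fixed x, y, z axes, in that order (R = Rz(yaw) Ry(pitch) Rx(roll)).
In Python, from cell import status, cams, job_done, arm gives the robot as it stands.
- The arm moves only by the tool arm_command, never from a script. Its argument "moves" is a list of rows, each a list of 5 numbers: the shift along the tool's x, y, z in m, then the turn about the tool's z in rad, then the opening in per cent of the stroke, from 0 (shut) to 100 (fully open). In form: [[dx, dy, dz, yaw, hand], ...]. A call has exactly 8 rows; each row is the pose to reach, as a shift and turn from the pose commanded when the call began, along the tool's axes at that moment; what a row does not reach only later rows make up. A row lasts 1/8 s, in which the tool goes at most 62.5 mm and 10.7 degrees, less where a joint would pass 70% of its speed; a pose out of reach is approached as far as the arm can. A call with a gripper value outside its range is refused whole. The fingers move at their own pace and stop on an object; the grip force is fixed at half the most. Time passes only in rows, so rows that repeat a pose let the fingers close, or fill a call up. It gives the time, the measured TCP pose, the force and the opening at its end, in the units of the state.
- status.sense(): the state, without advancing time (a new reading comes with each control period).
- cams.capture(name): name is "scene" or "top" or "wrist"; returns a dict with "frame" (384x512x3 uint8, red, green, blue), "fx", "fy", "cx", "cy" (pixels), "origin" and "rotation" of the camera in the world. Camera axes: x right, y down, z forward; pixel columns grow to the right and rows downward; lengths in mm; the calibration is good to about 2 mm. A picture is of the moment at which its call begins. There is no depth.
- job_done(): hands the job in, once; it reports no verdict.
The state is a dict: "t": time; "joints": joint angles; "qd": joint speeds; "joint_torque": joint torques, N m; "tool_pos": TCP position; "tcp_rot": TCP orientation; "ft_force": force on the tool from outside, world axes, zero at the start; "wrist_torque": the same for the moment, N m; "grip_width": opening from 0.0 (shut) to 1.0 (fully open).
Only numpy, scipy, OpenCV 4.12 (cv2) and the standard library are available. Lean on these libraries where they do the work, as an engineer would, in place of code of your own. Each camera call takes 0.05 s, during which the arm holds its last target. There are 200 camera calls.

## Working session

There is one attempt and no reset: what is moved stays moved. The work goes in short steps, Python scripts to look and compute and a tool call to move; the robot and the scene stay as the last step left them, time stands still between calls to the robot, and variables do not carry over. Pictures are saved under pics/ and viewed, about 8 in all and at most 12, crops included, and the job is handed in when it is done.

Besides the shell and the picture viewer there is one more tool, called after "Call:" by a JSON object that holds its "op" and its "data", one argument or row to a line. arm_command: Moves the arm, as the interface text tells. Its arguments: {"type":"object","properties":{"moves":{"type":"array","items":{"type":"array","items":{"type":"number"}}}},"required":["moves"]}

```bash
mkdir -p pics
python3 - <<'E'
from cell import status,cams
import cv2
s=status.sense();print({k:s[k] for k in('t','tool_pos','tcp_rot','ft_force','grip_width')})
for n in('scene','top'):
    c=cams.capture(n);cv2.imwrite(f'pics/{n}0.png',c['frame'][:,:,::-1]);print(n,[c[k] for k in('fx','fy','cx','cy')],c['origin'],c['rotation'])
E
```

```text
{'t': 0.0, 'tool_pos': array([228.7042566 , 581.47065512, 291.67497608]), 'tcp_rot': array([-3.14050774e+00, -9.09258028e-05,  2.76682140e+00]), 'ft_force': array([-0.08613127, -0.20129627,  0.01459112]), 'grip_width': 1.0005586744563406}
scene [499.7575528499805, 499.7575528499805, 249.46861743707805, 196.2223569049856] [ -26.23437678 -308.04202371  774.61075186] [-2.37453126 -0.01370037 -1.02519745]
top [369.877664789118, 369.877664789118, 250.46965039484212, 185.9715484217039] [451.40279864  39.84372126 929.03280353] [-3.02049213 -0.00959309 -1.59379256]
```

View pics/top0.png

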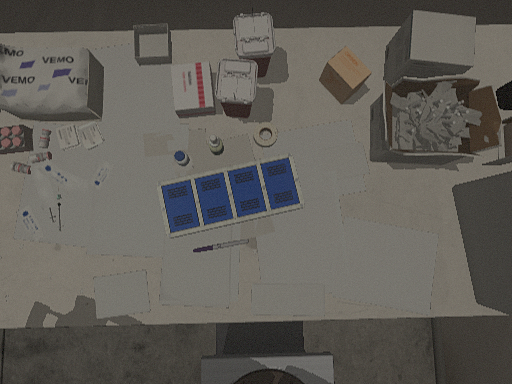

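View pics/scene0.png

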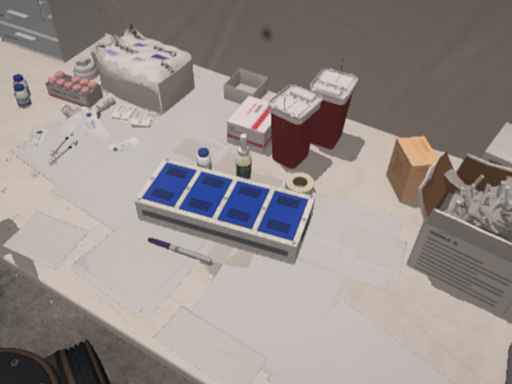

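The top view shows the four blue panels centred near (180,207), (214,199), (247,192) and (281,184). The marker is in front of the case, on the robot side. The bottles and tape are behind it. Next I'll segment the panels and project them to z=62.

```bash
cat > h.py <<'E'
import numpy as np,cv2
from scipy.spatial.transform import Rotation as R
def ray(c,uv,z):
    M=R.from_euler('xyz',c['rotation']).as_matrix() if np.ndim(c['rotation'])==1 else np.array(c['rotation'])
    d=M@[(uv[0]-c['cx'])/c['fx'],(uv[1]-c['cy'])/c['fy'],1]
    o=np.array(c['origin']);return (o+d*(z-o[2])/d[2])[:2]
def panels(c):
    h=cv2.cvtColor(c['frame'],cv2.COLOR_RGB2HSV)
    m=cv2.inRange(h,(108,150,50),(128,255,255));m=cv2.morphologyEx(m,cv2.MORPH_CLOSE,np.ones((3,3)))
    out=[]
    for k in cv2.findContours(m,cv2.RETR_EXTERNAL,cv2.CHAIN_APPROX_NONE)[0]:
        if cv2.contourArea(k)>500:
            out.append((cv2.minAreaRect(k),cv2.contourArea(k)))
    return out
E
python3 - <<'E'
from cell import status,cams
from h import *
for n in('top','scene'):
    c=cams.capture(n);P=[]
    for r,a in panels(c):
        p=ray(c,r[0],62);P.append(p);print(n,r,a,p)
    P=np.array(P);P=P[np.argsort(-P[:,1])];d=P[0]-P[-1]
    print(P.mean(0),np.linalg.norm(d),np.arctan2(-d[0],d[1]))
s=status.sense();M=R.from_euler('xyz',s['tcp_rot']).as_matrix();print(M)
E
```

```text
top ((213.311767578125, 198.15292358398438), (45.33845901489258, 28.526350021362305), 77.47119140625) 883.0 [529.78133936 117.06211392]
top ((246.61764526367188, 190.52938842773438), (45.12153244018555, 28.30942153930664), 77.47119140625) 1194.5 [546.07855889  38.43100494]
[537.92994913  77.74655943] 80.30224568884765 0.20436814054421912
scene ((282.2192077636719, 214.58221435546875), (35.22938537597656, 45.17788314819336), 20.556045532226562) 1363.0 [557.6095334  -38.42026077]
scene ((243.7000274658203, 204.10000610351562), (32.64659118652344, 47.85185241699219), 26.56505012512207) 1290.0 [541.88678345  38.58816655]
scene ((205.37266540527344, 193.92926025390625), (31.663917541503906, 48.27290344238281), 29.05460548400879) 1215.0 [525.06401786 117.67880995]
scene ((169.0176544189453, 183.8294219970703), (29.604848861694336, 49.085758209228516), 32.47119140625) 1136.0 [509.56633163 196.20613352]
[533.53166658  78.51321231] 239.49466409683558 0.20197277009146147
[[-9.30590882e-01  3.66060834e-01 -2.77287519e-04]
 [ 3.66060935e-01  9.30590718e-01 -5.55182556e-04]
 [ 5.48106019e-05 -6.18151953e-04 -9.99999807e-01]]
```

Call:
{"op": "arm_command", "data": {
  "moves": [
    [-0.047,-0.034,0.01,-0.1,0],
    [-0.094,-0.068,0.02,-0.2,0],
    [-0.141,-0.102,0.03,-0.3,0],
    [-0.188,-0.137,0.04,-0.4,0],
    [-0.235,-0.171,0.05,-0.5,0],
    [-0.283,-0.205,0.06,-0.578,0],
    [-0.33,-0.24,0.07,-0.578,0],
    [-0.377,-0.274,0.08,-0.578,0]
  ]
}}

```text
t: 1.2
tool_pos: [480.2, 186.9, 212.0]
tcp_rot: [3.141, 0.0, -2.938]
ft_force: [0.5, 0.8, 0.2]
grip_width: 0.218
```

Run:
```python
from cell import status,cams
from h import *
for n in('wrist','top'):
    c=cams.capture(n);cv2.imwrite(f'pics/{n}1.png',c['frame'][:,:,::-1])
    for r,a in panels(c): print(n,r,a,ray(c,r[0],62))
s=status.sense();print(s['t'],s['tool_pos'],s['tcp_rot'],s['ft_force'],s['grip_width'])
```

```text
wrist ((91.5, 281.5), (11.0, 71.0), 90.0) 672.0 [591.84752564  48.23931046]
wrist ((259.0, 212.5), (73.0, 76.0), 90.0) 4181.0 [491.90346364 190.60500989]
wrist ((168.62562561035156, 207.51559448242188), (64.27755737304688, 77.05813598632812), 87.61405944824219) 3793.5 [503.58900421 110.82841386]
wrist ((79.5, 212.5), (73.0, 85.0), 90.0) 5425.0 [524.32797176  33.32356296]
wrist ((15.5, 203.0), (54.0, 31.0), 90.0) 1189.0 [526.85303412 -22.771663  ]
top ((246.54261779785156, 190.43115234375), (45.178009033203125, 28.114578247070312), 76.75948333740234) 727.5 [546.31536724  38.60278899]
1.3 [481.50154968 184.8198618  211.28635165] [-3.14115925e+00 -5.22697712e-04 -2.94312137e+00] [0.75544703 0.20187797 0.01435341] 0.13056920587488918
```

View pics/wrist1.png

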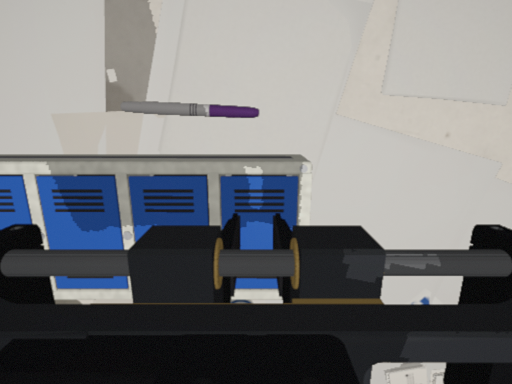

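The wrist view looks toward the case front. Panel 1 is centred under the fingers at column ~259, and its front edge is at row ~175. The marker is at row ~108, clear of the work.

Run:
```python
from cell import status,cams
from h import *
c=cams.capture('wrist')
ax=np.array([np.cos(.203),np.sin(.203)]);ay=np.array([-ax[1],ax[0]]);C=np.array([536,78.])
for uv in((221,175),(298,175),(131,175),(208,175),(42,175),(117,175)):
    p=ray(c,uv,62);print(uv,p,'case xy',(p-C)@ax,(p-C)@ay)
s=status.sense();p=s['tool_pos'][:2]-C;print(s['tool_pos'],p@ax,p@ay,s['grip_width'])
```

```text
(221, 175) [466.10543327 149.36265586] case xy -54.07203547460379 83.98865452574799
(298, 175) [452.99856227 214.4874347 ] case xy -53.7800545159685 150.41862994127789
(131, 175) [481.43355275  73.2010464 ] case xy -54.41349904864668 6.300654133584237
(208, 175) [468.31893536 138.36431508] case xy -54.12134552436395 72.76989077959188
(42, 175) [496.60027095  -2.1586003 ] case xy -54.751367096402284 -70.56931098674943
(117, 175) [483.81874112  61.34963924] case xy -54.46663374310409 -5.788272702658351
[480.33420485 186.55312006 211.65191576] -32.637516599901716 117.54681252617797 0.08753690855702966
```

Call:
{"op": "arm_command", "data": {
  "moves": [
    [0,0,0.03,0,0],
    [0,0,0.06,0,0],
    [0,0,0.067,0,0],
    [0,0,0.07,0,0],
    [0,0,0.072,0,0],
    [0,0,0.073,0,0],
    [0,0,0.074,0,0],
    [0,0,0.074,0,0]
  ]
}}

```text
t: 2.35
tool_pos: [479.5, 188.8, 139.0]
tcp_rot: [3.141, 0.001, -2.938]
ft_force: [-1.4, 0.9, 8.3]
grip_width: 0.003
```

Call:
{"op": "arm_command", "data": {
  "moves": [
    [0,0,0.0005,0,0],
    [0,0,0.001,0,0],
    [0,0,0.0015,0,0],
    [0,0,0.002,0,0],
    [0,0,0.002,0,0],
    [0,0,0.002,0,0],
    [0,0,0.002,0,0],
    [0,0,0.002,0,0]
  ]
}}

```text
t: 3.35
tool_pos: [479.4, 188.8, 138.0]
tcp_rot: [3.141, 0.002, -2.938]
ft_force: [-5.9, -0.1, 22.1]
grip_width: 0.007
```

Panel 1 bears firmly, with the force rising to 22 N, so its bay is full. I'll lift and move to panel 2.

Call:
{"op": "arm_command", "data": {
  "moves": [
    [0,0,-0.02,0,0],
    [0,-0.025,-0.025,0,0],
    [0,-0.055,-0.025,0,0],
    [0,-0.08,-0.022,0,0],
    [0,-0.08,-0.008,0,0],
    [0,-0.08,-0.003,0,0],
    [0,-0.08,-0.001,0,0],
    [0,-0.08,-0.001,0,0]
  ]
}}

```text
t: 4.35
tool_pos: [495.1, 110.6, 138.1]
tcp_rot: [-3.141, -0.0, -2.937]
ft_force: [-5.5, -9.8, 20.2]
grip_width: 0.006
```

Panel 2 is firm as well, at 20 N. Panel 3 is next.

Call:
{"op": "arm_command", "data": {
  "moves": [
    [0,0,-0.02,0,0],
    [0,-0.025,-0.025,0,0],
    [0,-0.055,-0.025,0,0],
    [0,-0.08,-0.022,0,0],
    [0,-0.08,-0.015,0,0],
    [0,-0.08,-0.004,0,0],
    [0,-0.08,0,0,0],
    [0,-0.08,0,0,0]
  ]
}}

```text
t: 5.35
tool_pos: [511.3, 32.6, 136.8]
tcp_rot: [3.141, -0.001, -2.937]
ft_force: [-0.3, 0.0, 0.5]
grip_width: 0.006
```

Panel 3 gives way: the tip is at 58.8 mm with almost no force. I'll push on down towards the stop.

Call:
{"op": "arm_command", "data": {
  "moves": [
    [0,0,0.0015,0,0],
    [0,0,0.003,0,0],
    [0,0,0.0045,0,0],
    [0,0,0.006,0,0],
    [0,0,0.008,0,0],
    [0,0,0.01,0,0],
    [0,0,0.012,0,0],
    [0,0,0.012,0,0]
  ]
}}

```text
t: 6.35
tool_pos: [511.4, 31.9, 125.0]
tcp_rot: [3.141, -0.001, -2.938]
ft_force: [-0.7, -0.5, -0.2]
grip_width: 0.005
```

Call:
{"op": "arm_command", "data": {
  "moves": [
    [0,0,0.0005,0,0],
    [0,0,0.001,0,0],
    [0,0,0.0015,0,0],
    [0,0,0.002,0,0],
    [0,0,0.0025,0,0],
    [0,0,0.003,0,0],
    [0,0,0.003,0,0],
    [0,0,0.003,0,0]
  ]
}}

```text
t: 7.35
tool_pos: [511.6, 31.9, 122.2]
tcp_rot: [3.141, -0.0, -2.938]
ft_force: [0.1, 1.2, 0.4]
grip_width: 0.003
```

Call:
{"op": "arm_command", "data": {
  "moves": [
    [0,0,0.0005,0,0],
    [0,0,0.001,0,0],
    [0,0,0.0015,0,0],
    [0,0,0.002,0,0],
    [0,0,0.002,0,0],
    [0,0,0.002,0,0],
    [0,0,0.002,0,0],
    [0,0,0.002,0,0]
  ]
}}

```text
t: 8.35
tool_pos: [511.8, 31.9, 120.6]
tcp_rot: [-3.141, 0.001, -2.938]
ft_force: [-0.5, -0.7, 6.7]
grip_width: 0.001
```

Force is starting to build, so the stop is near. I'll go a little further.

Call:
{"op": "arm_command", "data": {
  "moves": [
    [0,0,0.0005,0,0],
    [0,0,0.001,0,0],
    [0,0,0.0015,0,0],
    [0,0,0.0015,0,0],
    [0,0,0.0015,0,0],
    [0,0,0.0015,0,0],
    [0,0,0.0015,0,0],
    [0,0,0.0015,0,0]
  ]
}}

```text
t: 9.35
tool_pos: [512.0, 32.0, 120.0]
tcp_rot: [-3.141, 0.002, -2.938]
ft_force: [-2.6, 1.5, 19.3]
grip_width: 0.006
```

It's at the stop: 19 N with little further motion. I'll draw straight up.

Call:
{"op": "arm_command", "data": {
  "moves": [
    [0,0,-0.008,0,0],
    [0,0,-0.025,0,0],
    [0,0,-0.055,0,0],
    [0,0,-0.09,0,0],
    [0.02,0,-0.13,0,0],
    [0.05,0,-0.16,0,0],
    [0.07,0,-0.17,0,0],
    [0.07,0,-0.17,0,0]
  ]
}}

```text
t: 10.35
tool_pos: [442.3, 17.7, 289.5]
tcp_rot: [-3.141, 0.001, -2.939]
ft_force: [0.2, 0.8, -1.1]
grip_width: 0.002
```

Run:
```python
from cell import status,cams
from h import *
c=cams.capture('scene');cv2.imwrite('pics/scene2.png',cv2.resize(c['frame'][120:300,90:360,::-1],None,fx=2.9,fy=2.9,interpolation=2))
c=cams.capture('wrist');cv2.imwrite('pics/wrist2.png',c['frame'][:,:,::-1])
s=status.sense();print(s['t'],s['tool_pos'],s['ft_force'])
```

```text
10.45 [443.45622544  17.80600568 288.56719023] [ 0.23129838  0.38619002 -0.58577999]
```

View pics/scene2.png

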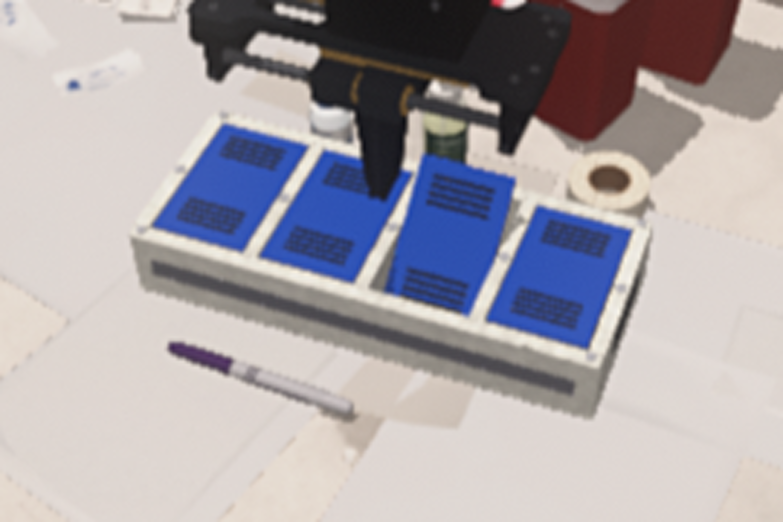

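View pics/wrist2.png

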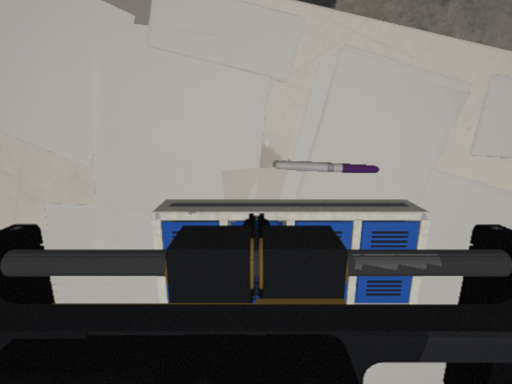

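The scene crop shows panel 3 tilted open, with its back edge up near (470,160) and its front sunk near (430,300). The other panels are flush, and the marker, tape and bottles are where they were. The arm is clear, so I'm handing in.

```bash
python3 -c "
from cell import job_done;print(job_done())"
```

```text
the job is handed in; nothing more can be done
None
```

The empty bay is under panel 3. I pushed that panel open to its stop and handed the job in at about 10.5 s.

- **Search:** With the gripper shut, I pressed the front halves in order. Panels 1 and 2 bore firmly at about 22 N and 20 N, so their bays are full. Panel 3 gave way with almost no force. I did not press panel 4, since the rocking panel had been found.
- **Opening:** I pushed panel 3 down about 20 mm until the force rose to 19 N with almost no further motion, which I took as the stop. Then I drew straight up and back.
- **Last checks:** The scene picture shows panel 3 staying tilted open, front down, with the other panels flush. The marker, tape and bottles look undisturbed. The arm is clear, with wrist force near zero. I judged the stop from force and depth and did not measure the final tilt angle. No check failed or disagreed.

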